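# Seat a culture insert and hold the reading lens over it

## Task

Put the loose white flanged insert from its black mat into the empty well of the clear plate nearest the height post, open collar up, so that its flange rests flat on the plate, and let it go. Then pick up the reading lens and hold it level over that insert, centred on it, with the lens at the height of the pointer on the post and touching nothing else. The program finishes while still holding the lens there; leave the pointer and everything else on the bench as they are.

Things in the scene. Friction and masses are not known exactly. Their poses are not given: they have to be found in the camera images.
- stage: Fixed reading stage: black base 210 (x) x 150 (y) x 10 mm with a clear six-well plate 85 x 127 x 20 mm on it, its top 30 mm above the bench. Origin at bench level; plate centre at x -30, y 0; wells at x -49.5 and -10.5, y -39, 0 and 39. A steel post 10 mm thick at x 94.5, y 39 (far side), 159 mm tall, carries the pointer. z up.
- well (a point): Centre of the mouth of the empty well to be filled (the one nearest the post), level with the plate's top, 30 mm above the bench; axes as the stage's, z up. Well 33 mm across, 16 mm deep.
- pointer_tip (a point): Tip of the pointer: steel strip 10 mm wide, 4 mm thick, reaching level from a collar (22 mm across) on the post towards the well, ending 50 mm beside the well's axis. Point at mid-thickness; its height (100 to 135 mm above the bench, set anew each time) marks where the lens's mid-plane belongs. The collar stays by friction; do not shift it.
- insert: Loose white insert, 29 mm tall, standing on its foot on a black mat 6 mm thick. Origin: centre of its underside, z to the open end. Foot 29 mm across, 0 to 14 mm up; flange 38 mm across, 14 to 17 mm; open collar 32 mm across, 17 to 29 mm (grip here, above the flange). About 16 g. Seated, its origin is 14 mm below the well's mouth.
- loupe: Reading lens lying flat on the other black mat. Origin at the underside below the grip's middle; x points to the lens, z up. Grip: ribbed block 50 mm long (x -25 to 25), 14 wide, 26 tall, taken from above across its width; steel tail 18 wide, 22 tall back to x -75; 8 mm neck to the lens ring, 66 mm across, 8 thick, centred at x 95. About 90 g, balanced near the grip's middle.
- lens (a point): Centre of the lens at mid-thickness: 95 mm ahead (loupe x) of the loupe's origin and 4 mm above its underside; axes as the loupe's.
- insert_near: Another, identical insert already seated in the plate at stage x -49.5, y -39; leave it. Origin at its underside.
- insert_far: Another, identical insert already seated in the plate at stage x -10.5, y -39; leave it. Origin at its underside.
- bottle: Bystander: amber bottle 60 mm across, 120 mm tall; origin at its underside.
- dish: Bystander: closed clear dish 90 mm across, 14 mm tall; origin at its underside.
- pen: Bystander: marker pen 130 mm long, 13 mm thick, lying along its x axis; origin on the bench below its middle.
- jar: Bystander: small white jar 44 mm across, 50 mm tall; origin at its underside.

How it is judged (in metres and radians):
On the way:
1. the insert is seated in the empty well, open collar up, and released, the lens not yet picked up (horizontal distance between insert and well below 0.004 m and z of insert in the frame of well between -0.0165 and -0.0115 m and angle between insert's own z axis and vertical below 0.1 rad and contact force between the fingers and insert below 0.1 N and distance of lens from where it was at the start of the episode below 0.03 m), for 0.3 s.
At the end, for the whole second after the job is handed in: Insert in the well: within 4 mm of its axis, origin 11.5 to 16.5 mm below the mouth, upright within 0.1 rad, not touched. Lens held by the fingers, at rest, within 10 mm of the well's axis and 7 mm of the pointer's height, level within 0.13 rad, touching neither stage nor inserts (horizontal distance between insert and well below 0.004 m and z of insert in the frame of well between -0.0165 and -0.0115 m and angle between insert's own z axis and vertical below 0.1 rad and contact force between each of the fingers, loupe and insert below 0.1 N and horizontal distance between lens and well below 0.01 m and z of lens in the frame of pointer_tip between -0.007 and 0.007 m and angle between loupe's own z axis and vertical below 0.13 rad and contact force between the fingers and loupe above 0.5 N and linear speed of loupe below 0.02 m/s and contact force between loupe and stage below 0.1 N and contact force between loupe and insert_near below 0.1 N and contact force between loupe and insert_far below 0.1 N); the arm keeps its last pose, push and grip.
It fails at once if the pointer is shifted by more than 6 mm (distance of pointer_tip from where it was at the start of the episode above 0.006 m).
It fails at once if a bystander (seated inserts, bottle, dish, pen, jar) is moved by more than 20 mm (distance of any of insert_near, insert_far, bottle, dish, pen, jar from where it was at the start of the episode above 0.02 m).
It also fails if it takes over 61 s, if anything falls off the work surface, if the arm or the gripper's body presses on something with over 40 N, if the wrist force passes 120 N, or if a joint passes its speed limit or range.

## Robot

A 7-joint arm with a two-finger parallel gripper is mounted at the origin on the work surface. World frame = base frame: x ahead of the robot, y to its left, z up, the work surface at z = 0. Lengths are in m, angles in degrees, forces in N, time in s.
With the tool pointing down it reaches from about 0.425 to 0.875 m from the base axis. Payload 4.7 kg.
Tool frame: the origin (TCP) lies midway between the tips of the shut fingers; the grasp point (between the pads) lies 19 mm behind it (env.grip_point_offset is the distance from the TCP to the grasp point, in m); z points along the fingers, y is the line along which they close (so a half turn about z gives the same grasp; the last joint's range is limited). The gripper opens to 87 mm and grips with 3 to 60 N. Pads are 19 mm wide; open, the fingers measure 117 mm over their backs; the gripper's body (75 mm by 190 mm) begins 51 mm behind the grasp point.
Start: joints at [-65.311, 18.392, -4.016, 83.108, 1.295, 78.541, -3.26], TCP at [0.263, 0.594, 0.223] pointing down, gripper open.
Joint ranges: [-163.93, 163.93], [-17.29, 119.83], [-79.2, 71.16], [3.27, 140.29], [-89.18, 269.18], [5.43, 117.66], [-154.24, 154.24]. Speed limits (degrees/s): [147.25, 147.25, 180, 180, 180, 180, 180].

## Interface

Orientations are given as [roll, pitch, yaw] about the fixed x, y, z axes, in that order (R = Rz(yaw) Ry(pitch) Rx(roll)).
In Python, from cell import env gives the robot as it stands.
- The arm moves only by the shell command python3 -m jog 'ROWS' [FORCE]. ROWS is JSON, a list of rows, each a list of 7 numbers: the shift along the tool's x, y, z in m, then the turn, a rotation vector about the tool's x, y, z in rad, then the finger opening in m, from 0 to 0.087. A call has 1 to 12 rows; each row shifts and turns the commanded pose from where the row before left it, along the tool's axes as they then stand; what a row does not reach is not made up. A row lasts 1/12 s, in which the tool goes at most 41.7 mm and 7.16 degrees, less where a joint would pass 70% of its speed; a pose out of reach is approached as far as the arm can. A call is refused whole if a number of a shift passes 0.0417 or a number of a turn 0.125, either way. A call with a gripper value outside its range is refused whole. The fingers move at their own pace and stop on an object; FORCE is the grip in N (left out, the last holds). Time passes only in rows, so rows that do not move let the fingers close. It gives the time, the measured TCP pose, the force, the opening and the grip force at its end, in the units of the state.
- env.get_obs(): the state, without advancing time (a new reading comes with each control period).
- env.read_camera(name): name is "scene" or "top" or "wrist"; returns the picture (400x640x3 uint8, blue, green, red); there is no depth.
- env.get_calibration(name): a dict with "fov_y" (degrees; the focal length in pixels is half the picture's height over the tangent of half this angle, whatever the lens; pixels are square), "cx", "cy" (the principal point, pixels), "pose" (4x4, takes a point from camera to world coordinates). Camera axes: x right, y up, looking along -z (the intrinsics and any distortion apply to the point x, -y, -z); pixel columns grow to the right and rows downward; lengths in m; the calibration is good to about 2 mm. The wrist camera is an equidistant fisheye: a pixel r from the principal point sees the ray r / f radians off the axis. A picture is of the moment at which its call begins: read the wrist's pose just before it. get_calibration takes no time and is no camera call; for the wrist camera it gives the pose at the moment of the call.
- env.sign_off(): hands the job in; it is judged then, once.
The state is a dict: "time_s": time; "qpos": joint angles; "joint_velocities": joint speeds; "effort": joint torques, N m; "tool_pos": TCP position; "tool_rot": TCP orientation; "force": force on the tool from outside, world axes, zero at the start; "wrist_torque": the same for the moment, N m; "grip_width": finger opening in m; "grasp_force": force on a finger pad.
Only numpy, scipy, OpenCV 4.12 (cv2) and the standard library are available. Lean on these libraries where they do the work, as an engineer would, in place of code of your own. Each camera call takes 0.05 s, during which the arm holds its last target. There are 200 camera calls.

## Working session

There is one attempt and no reset: what is moved stays moved. The work goes in short steps, Python scripts to look and compute and a shell command to move; the robot and the scene stay as the last step left them, time stands still between calls to the robot, and variables do not carry over. Pictures are saved under pics/ and viewed, at most 10 in all, crops included, and the job is handed in when it is done.

```bash
ls; mkdir -p pics
cat > h.py <<'E'
from cell import env
import numpy as np, cv2
def shot(name):
    c=env.get_calibration(name); im=env.read_camera(name); return im,c
def ray(c,u,v,wrist=False,H=400):
    f=H/2/np.tan(np.radians(c['fov_y'])/2); x=u-c['cx']; y=v-c['cy']
    if wrist:
        r=np.hypot(x,y); t=r/f; s=np.sin(t)/r if r>1e-9 else 1/f
        d=np.array([x*s,-y*s,-np.cos(t)])
    else: d=np.array([x/f,-y/f,-1.])
    T=np.array(c['pose']); d=T[:3,:3]@d; return T[:3,3],d/np.linalg.norm(d)
def onz(c,u,v,z,wrist=False):
    o,d=ray(c,u,v,wrist); return o+d*(z-o[2])/d[2]
def tri(rays):
    A=np.zeros((3,3));b=np.zeros(3)
    for o,d in rays:
        P=np.eye(3)-np.outer(d,d);A+=P;b+=P@o
    p=np.linalg.solve(A,b); return p,[np.linalg.norm((np.eye(3)-np.outer(d,d))@(p-o)) for o,d in rays]
def proj(c,p,wrist=False,H=400):
    f=H/2/np.tan(np.radians(c['fov_y'])/2); T=np.array(c['pose']); q=T[:3,:3].T@(np.array(p)-T[:3,3])
    x,y,z=q[0],-q[1],-q[2]
    if wrist:
        r=np.hypot(x,y); t=np.arctan2(r,z); return c['cx']+f*t*x/r, c['cy']+f*t*y/r
    return c['cx']+f*x/z, c['cy']+f*y/z
E
python3 - <<'E'
from h import *
import pickle
d={}
for n in ['scene','top','wrist']:
    im,c=shot(n); d[n]=(im,c); cv2.imwrite(f'pics/a_{n}.png',im); print(n,c)
pickle.dump(d,open('a.pkl','wb'))
print(env.get_obs(), env.grip_point_offset)
E
```

```text
pics
scene {'fov_y': 45.92396784415609, 'cx': 321.1939444644899, 'cy': 193.3625314618523, 'pose': array([[ 6.64082646e-01, -5.71304959e-01,  4.82291284e-01,
         1.08342451e+00],
       [ 7.47658547e-01,  5.08276084e-01, -4.27389891e-01,
        -4.88879975e-01],
       [-9.67161439e-04,  6.44411411e-01,  7.64678363e-01,
         9.45106147e-01],
       [ 0.00000000e+00,  0.00000000e+00,  0.00000000e+00,
         1.00000000e+00]])}
top {'fov_y': 52.40892208907096, 'cx': 320.1399598700544, 'cy': 200.13936881271624, 'pose': array([[ 0.00520524,  0.99504787, -0.09926052,  0.41807736],
       [-0.99997785,  0.00559129,  0.00361145, -0.01040186],
       [ 0.00414856,  0.09923952,  0.99505493,  1.17995277],
       [ 0.        ,  0.        ,  0.        ,  1.        ]])}
wrist {'fov_y': 65.70646984690485, 'cx': 320.86691552371, 'cy': 193.21897695654528, 'pose': array([[ 4.04543099e-01, -8.77617359e-01, -2.57162696e-01,
         1.92460924e-01],
       [ 9.14518433e-01,  3.87924924e-01,  1.14761877e-01,
         6.26127875e-01],
       [-9.57195656e-04, -2.81606152e-01,  9.59529603e-01,
         3.83664429e-01],
       [ 0.00000000e+00,  0.00000000e+00,  0.00000000e+00,
         1.00000000e+00]])}
{'time_s': 0.15, 'qpos': array([-65.31377879,  18.42998755,  -4.01557416,  83.15863525,
         1.29545258,  78.53804421,  -3.25937906]), 'joint_velocities': array([ 0.10357888, -0.06835555, -0.03095007, -0.25469085, -0.0117034 ,
       -0.06581949, -0.03647793]), 'effort': array([-2.24597761e-04, -4.91794789e+01, -4.04627044e-01, -3.12880182e+01,
       -6.39583077e-02,  4.04014438e-02,  9.88567649e-05]), 'tool_pos': array([0.26300069, 0.59398032, 0.22170684]), 'tool_rot': array([-1.79918570e+02,  5.31254611e-03,  1.56123923e+02]), 'force': array([ 0.29770727, -0.01882362,  0.4167291 ]), 'wrist_torque': array([ 0.00432892,  0.03542158, -0.02686298]), 'grasp_force': 0.0, 'grip_width': 0.08712746402233065} 0.0187
```

View pics/a_top.png

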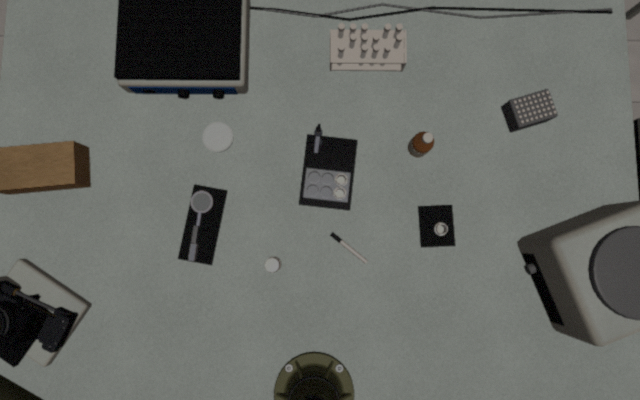

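View pics/a_scene.png

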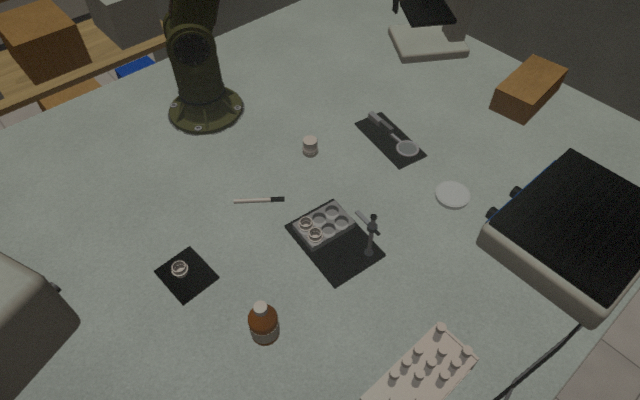

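The top view has +x up and +y left. It shows the stage at (328,172), with the post near (318,138) and seated inserts at (343,180) and (340,193). The loupe is on the left mat with its lens at (201,202), and the loose insert is at (441,229). The scene view shows the pointer strip near (367,220).

Run:
```python
from h import *
import pickle
d=pickle.load(open('a.pkl','rb'))
for n in ['top','scene']: print(n,proj(d[n][1],[.263,.594,.222]),proj(d[n][1],[0,0,0]))
def crop(n,x0,y0,w,h,s):
    return cv2.resize(np.clip(d[n][0][y0:y0+h,x0:x0+w].astype(float)*1.6,0,255).astype('u1'),None,fx=s,fy=s,interpolation=cv2.INTER_CUBIC)
a=crop('top',290,115,80,100,5); b=crop('scene',280,180,110,110,5)[:500]
r1=np.hstack([a,b[:,:400]])
cv2.imwrite('pics/b.png',r1)
```

```text
top (np.float64(55.56095429433242), np.float64(306.98246050325025)) (np.float64(313.8706213969312), np.float64(391.3981950921433))
scene (np.float64(409.9856795323353), np.float64(8.371751119444042)) (np.float64(206.58842366739816), np.float64(109.47809363631))
```

View pics/a_wrist.png

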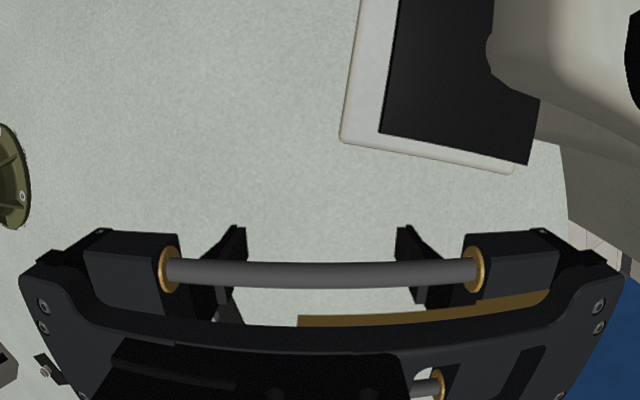

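View pics/b.png

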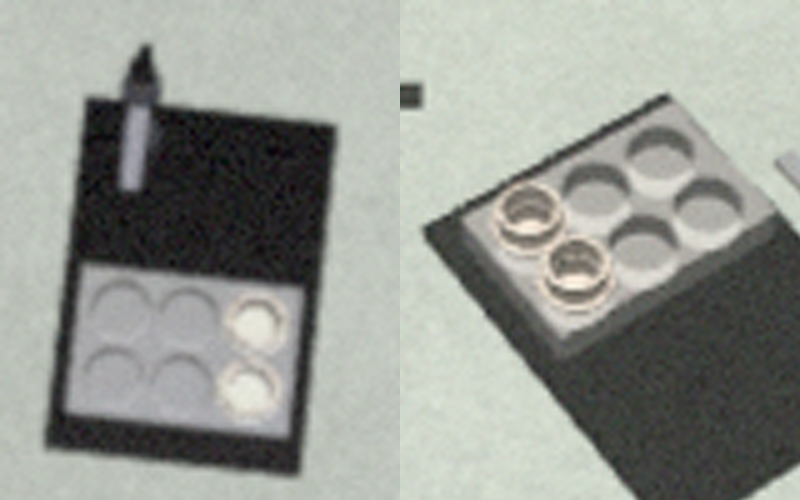

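The wrist camera looks along the tool's finger plane; the gripper sits at the bottom of its picture. The crop shows the base corners, the plate corners, and the pointer tip at top pixel (316.4,153). Next I compute coarse positions.

Run:
```python
from h import *
import pickle
d=pickle.load(open('a.pkl','rb')); ct=d['top'][1]; cs=d['scene'][1]
np.set_printoptions(precision=4,suppress=True)
B=[(307.4,134.4),(357,140),(350,209.6),(299.4,204.4)]
P=[(306.4,167.6),(351.4,172.4),(348.6,202.6),(303.2,197.6)]
b=np.array([onz(ct,u,v,.01) for u,v in B]); p=np.array([onz(ct,u,v,.03) for u,v in P])
print('base c',b.mean(0),'plate c',p.mean(0))
for q in (b,p):
    e=q[0]-q[3]; e2=q[1]-q[2]; s=q[0]-q[1]; s2=q[3]-q[2]
    print([np.degrees(np.arctan2(x[1],x[0])) for x in(e,e2)],[np.degrees(np.arctan2(-x[0],x[1])) for x in (s,s2)],[np.linalg.norm(x) for x in (e,e2,s,s2)])
print('tip',tri([ray(ct,316.4,153),ray(cs,356,211)]))
# bright spots
for n,box in (('top',(418,205,456,248)),('scene',(150,245,220,305))):
    im=d[n][0]; x0,y0,x1,y1=box; g=cv2.cvtColor(im,cv2.COLOR_BGR2GRAY)[y0:y1,x0:x1]
    m=np.zeros_like(g); 
    dark=(g<60).astype('u1'); cn,_=cv2.findContours(dark,cv2.RETR_CCOMP,cv2.CHAIN_APPROX_NONE)
    cn=max(cn,key=cv2.contourArea); box_=cv2.boxPoints(cv2.minAreaRect(cn))+[x0,y0]
    hull=cv2.fillPoly(m,[cn],1); hull=cv2.morphologyEx(hull,cv2.MORPH_ERODE,np.ones((3,3)))
    w=((g>75)&(hull>0)).astype('u1'); cc,_=cv2.findContours(w,cv2.RETR_EXTERNAL,cv2.CHAIN_APPROX_NONE)
    k=max(cc,key=cv2.contourArea); r=cv2.boundingRect(k); mm=cv2.moments(k)
    print(n,'insert',mm['m10']/mm['m00']+x0,mm['m01']/mm['m00']+y0,(r[0]+x0,r[1]+y0,r[2],r[3]),'mat',box_.tolist())
im=d['top'][0]
big=lambda n,x0,y0,w,h,s: cv2.resize(np.clip(d[n][0][y0:y0+h,x0:x0+w].astype(float)*1.6,0,255).astype('u1'),None,fx=s,fy=s,interpolation=cv2.INTER_CUBIC)
# loupe top (170..235,180..270), scene (350..430,105..170); pointer scene(345..395,200..265)
A=big('top',170,180,65,90,5); C=big('scene',350,105,80,65,4); D=big('scene',345,200,55,60,4)
out=np.zeros((500,800,3),'u1'); out[:450,:325]=A; out[:260,330:650]=C; out[262:500,330:550]=D[:238]
I=big('top',415,203,42,46,5); out[262:262+230,560:560+210]=I
cv2.imwrite('pics/c.png',out)
```

```text
base c [ 0.6179 -0.0385  0.01  ] plate c [ 0.5764 -0.0351  0.03  ]
[np.float64(-5.908226777848559), np.float64(-5.845016166168576)] [np.float64(-6.216387348725848), np.float64(-5.569220363552201)] [np.float64(0.2078574931812916), np.float64(0.20619932416322728), np.float64(0.1466955441398131), np.float64(0.14692348006147285)]
[np.float64(-5.52100159883478), np.float64(-5.372040818524981)] [np.float64(-5.82514862770765), np.float64(-5.994634056315098)] [np.float64(0.08692249555989952), np.float64(0.08730822865623039), np.float64(0.12966154075508401), np.float64(0.12989114045490452)]
tip (array([ 0.6505, -0.003 ,  0.1171]), [np.float64(0.0008138572924076442), np.float64(0.0008138572924077207)])
top insert 440.5530303030303 228.6098484848485 (434, 222, 14, 14) mat [[417.66627740859985, 206.16094589233398], [451.5053291320801, 203.82722091674805], [454.3431968688965, 244.9763298034668], [420.50414657592773, 247.31005477905273]]
scene insert 178.82876142975894 268.00665004156275 (171, 260, 17, 17) mat [[153.56097602844238, 270.9512233734131], [190.39024353027344, 241.48780822753906], [218.97561645507812, 277.21952056884766], [182.14634704589844, 306.68293380737305]]
```

View pics/c.png

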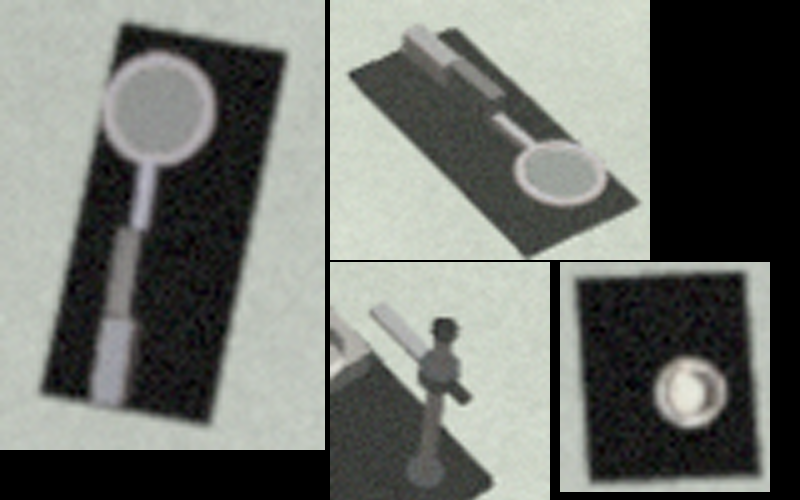

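Pointer tip seen at scene pixel (357,212). The loupe's lens centre is at top (202,202) and scene (407.5,148), with the grip behind it. The insert is at top (441,229).

```bash
cat >> h.py <<'E'
from scipy.spatial.transform import Rotation as Ro
np.set_printoptions(precision=4,suppress=True)
def go(p,yaw=None):
    """shift in tool axes (after turning to yaw) to bring TCP to p"""
    o=env.get_obs(); R=Ro.from_euler('xyz',o['tool_rot'],degrees=True)
    if yaw is not None:
        G=Ro.from_euler('xyz',[180,0,yaw],degrees=True); print('turn',(R.inv()*G).as_rotvec()); R=G
    print('t',o['time_s'],'at',o['tool_pos'],o['tool_rot'],'shift',R.inv().apply(np.array(p)-o['tool_pos']))
E
python3 - <<'E'
from h import *
import pickle
d=pickle.load(open('a.pkl','rb')); ct=d['top'][1]; cs=d['scene'][1]
print('lens',tri([ray(ct,202,201.8),ray(cs,407.5,148)]), 'tailend', onz(ct,170+108/5,180+405/5,.028))
print('ins',tri([ray(ct,441,228.8),ray(cs,179.3,268.5)]))
print('tip',tri([ray(ct,316.4,153),ray(cs,356.9,211.8)]))
print('bottle',onz(ct,424,146,.09),'pen',onz(ct,332,235,0.01),onz(ct,366,262,.01),'jar',onz(ct,272,265,.04))
go([.5,.29,.25],169.5)
E
```

```text
lens (array([0.5287, 0.3278, 0.0078]), [np.float64(0.0006795737645171877), np.float64(0.0006795737645173652)]) tailend [0.3595 0.3448 0.028 ]
ins (array([ 0.4536, -0.3592,  0.0213]), [np.float64(0.00011994039474725761), np.float64(0.0001199403947474004)])
tip (array([ 0.6517, -0.0023,  0.1145]), [np.float64(0.0016834339464662663), np.float64(0.0016834339464661735)])
bottle [ 0.6772 -0.2976  0.09  ] pen [ 0.4345 -0.0492  0.01  ] [ 0.3583 -0.1463  0.01  ] jar [0.3503 0.118  0.04  ]
turn [-0.0014 -0.0001 -0.2335]
t 0.15 at [0.263  0.594  0.2217] [-179.9186    0.0053  156.1239] shift [-0.2884 -0.2557 -0.0283]
```

```bash
python3 -m jog '[[0,0,-0.01,0,0,-0.104,0.087],[0,0,-0.01,0,0,-0.104,0.087],[0,0,-0.01,0,0,-0.104,0.087],[-0.0305,-0.0347,0,0,0,0,0.087],[-0.0305,-0.0347,0,0,0,0,0.087],[-0.0305,-0.0347,0,0,0,0,0.087],[-0.0305,-0.0347,0,0,0,0,0.087],[-0.0305,-0.0347,0,0,0,0,0.087],[-0.0305,-0.0347,0,0,0,0,0.087],[-0.0305,-0.0347,0,0,0,0,0.087],[0,0,0,0,0,0,0.087]]'
python3 - <<'E'
from h import *
import pickle
im,c=shot('wrist'); cv2.imwrite('pics/d.png',im); pickle.dump((im,c),open('d.pkl','wb'))
go([.58,.002,.2],174.2)
E
```

```text
time_s: 1.07
tool_pos: [0.4387, 0.3465, 0.2527]
tool_rot: [-179.8, 0.2, 173.2]
force: [0.5, -0.8, 0.2]
grip_width: 0.0869
grasp_force: 0.0
turn [-0.0016  0.0017 -0.0138]
t 1.1167 at [0.4356 0.3509 0.2526] [-179.9105    0.0977  173.4101] shift [-0.1789 -0.3325  0.0526]
```

View pics/d.png

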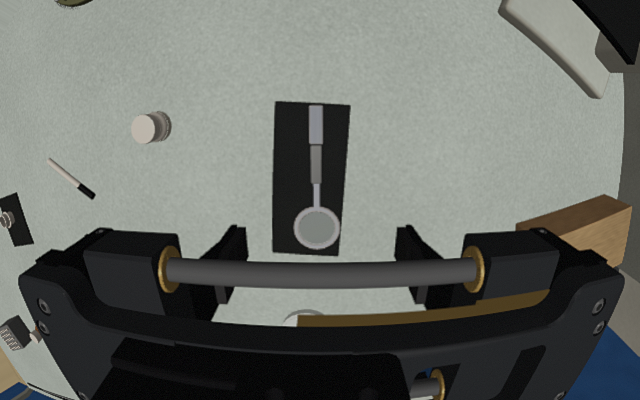

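Wrist view: lens centre (317,228), ribbed grip centred (316,164), tail end (316,105), so the loupe lies in line with the tool x axis. Next stop is over the stage.

```bash
python3 -m jog '[[-0.0237,-0.0296,0,0,0,0,0.087],[-0.0237,-0.0296,0,0,0,0,0.087],[-0.0237,-0.0296,0,0,0,0,0.087],[-0.0237,-0.0296,0,0,0,0,0.087],[-0.0237,-0.0296,0,0,0,0,0.087],[-0.0237,-0.0296,0,0,0,0,0.087],[-0.0237,-0.0296,0,0,0,0,0.087],[-0.0237,-0.0296,0,0,0,0,0.087],[-0.0237,-0.0296,0,0,0,0,0.087],[-0.0237,-0.0296,0,0,0,0,0.087],[-0.0237,-0.0296,0,0,0,0,0.087],[0,0,0,0,0,0,0.087]]'
python3 -m jog '[[0,0,0,0,0,0,0.087],[0,0,0,0,0,0,0.087],[0,0,0,0,0,0,0.087]]'
python3 - <<'E'
from h import *
import pickle
im,c=shot('wrist'); cv2.imwrite('pics/e.png',im); pickle.dump((im,c),open('e.pkl','wb'))
go([.65,.0,.25],174.2)
im0,cd=pickle.load(open('d.pkl','rb')); ct=pickle.load(open('a.pkl','rb'))['top'][1]
L=tri([ray(ct,202,201.8),ray(cd,317,228,True)]); print('lens',L)
print('tail',onz(cd,316,105,.028,True),'grip',onz(cd,316,164,.032,True), 'lens', onz(cd,317,228,.012,True))
E
```

```text
time_s: 2.12
tool_pos: [0.6591, -0.0037, 0.2514]
tool_rot: [-179.6, 0.1, 173.4]
force: [-1.4, -1.7, -0.6]
grip_width: 0.0871
grasp_force: 0.0
time_s: 2.37
tool_pos: [0.6566, 0.0081, 0.2523]
tool_rot: [179.9, -0.0, 174.2]
force: [-0.3, 0.8, -0.2]
grip_width: 0.0872
grasp_force: 0.0
turn [ 0.0013 -0.0005 -0.0001]
t 2.4167 at [0.6566 0.008  0.2525] [179.9272  -0.0265 174.1939] shift [ 0.0057 -0.0086  0.0025]
lens (array([0.5298, 0.3284, 0.0094]), [np.float64(0.0022463960877270794), np.float64(0.002246396087727139)])
tail [0.3624 0.3496 0.028 ] grip [0.4357 0.3407 0.032 ] lens [0.5305 0.33   0.012 ]
```

View pics/e.png

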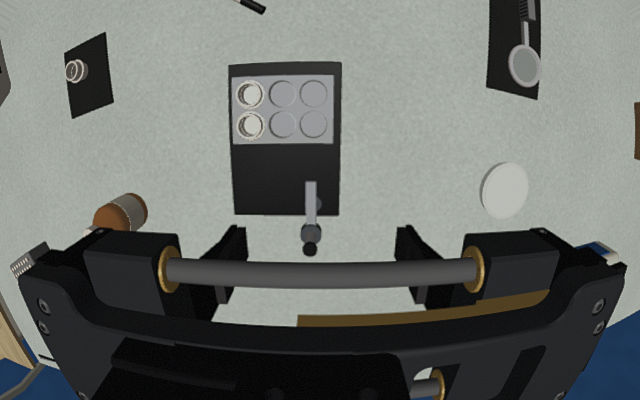

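Wrist view over the stage: target well mouth (313,125), pointer tip end (310.5,181), post top (310,248), loose insert (75,71). I'll sub-pixel these and triangulate across the views.

Run:
```python
from h import *
import pickle
im,ce=pickle.load(open('e.pkl','rb')); d=pickle.load(open('a.pkl','rb')); ct=d['top'][1]; cs=d['scene'][1]
g=cv2.cvtColor(im,cv2.COLOR_BGR2GRAY)
# pointer: bright strip on black base
m=(g[170:212,295:328]>90).astype('u1'); n,l,s,ce_=cv2.connectedComponentsWithStats(m)
for i in range(1,n):
    if s[i][4]>20: print('ptr',s[i]+[295,170,0,0,0])
print(g[176:188,310].tolist())
tip=(310.5,181.)
print('tip3',tri([ray(ce,*tip,True),ray(ct,316.4,153),ray(cs,356.9,211.8)]))
print('tip wr+sc',tri([ray(ce,*tip,True),ray(cs,356.9,211.8)]))
# wells: hough in upscaled crop
x0,y0=230,70; z=8
u=cv2.resize(g[y0:148,x0:340],None,fx=z,fy=z,interpolation=cv2.INTER_CUBIC)
C=cv2.HoughCircles(cv2.GaussianBlur(u,(0,0),4),cv2.HOUGH_GRADIENT,1,150,param1=60,param2=20,minRadius=80,maxRadius=135)
for x,y,r in C[0]: 
    p=(x/z+x0-.44,y/z+y0-.44); print('circ',p,r/z,onz(ce,*p,.03,True))
# plate corners
print([onz(ce,u,v,.03,True) for u,v in((231,76),(333,75),(335,143),(233,144))])
print('ins',onz(ce,75,71,.035,True))
```

```text
ptr [305 181  12  31 345]
[36, 36, 35, 30, 42, 89, 128, 147, 147, 146, 144, 145]
tip3 (array([ 0.6523, -0.0019,  0.1148]), [np.float64(0.001551954009676463), np.float64(0.002459020992758586), np.float64(0.0009204178194002061)])
tip wr+sc (array([ 0.6532, -0.0011,  0.1153]), [np.float64(0.0003094795176067119), np.float64(0.000309479517606765)])
circ (np.float32(248.6225), np.float32(93.8725)) 13.3 [ 0.5549 -0.0705  0.03  ]
circ (np.float32(250.1225), np.float32(124.9975)) 12.3125 [ 0.5942 -0.0735  0.03  ]
[array([ 0.5285, -0.0906,  0.03  ]), array([0.5441, 0.0356, 0.03  ]), array([0.6288, 0.0299, 0.03  ]), array([ 0.6152, -0.0994,  0.03  ])]
ins [ 0.46   -0.3461  0.035 ]
```

```bash
python3 -m jog '[[0.0108,-0.0343,0,0,0,0,0.06],[0.0108,-0.0343,0,0,0,0,0.06],[0.0108,-0.0343,0,0,0,0,0.06],[0.0108,-0.0343,0,0,0,0,0.06],[0.0108,-0.0343,0,0,0,0,0.06],[0.0108,-0.0343,0,0,0,0,0.06],[0.0108,-0.0343,0,0,0,0,0.06],[0.0108,-0.0343,0,0,0,0,0.06],[0.0108,-0.0343,0,0,0,0,0.06],[0.0108,-0.0343,0,0,0,0,0.06],[0.0108,-0.0343,0,0,0,0,0.06],[0,0,0,0,0,0,0.06]]'
python3 -m jog '[[0,0,0,0,0,0,0.06],[0,0,0,0,0,0,0.06],[0,0,0,0,0,0,0.06],[0,0,0,0,0,0,0.06]]'
python3 - <<'E'
from h import *
import pickle
im,c=shot('wrist'); cv2.imwrite('pics/f.png',im); pickle.dump((im,c),open('f.pkl','wb'))
go([.4536,-.359,.15],174.2)
print('pred px',proj(c,[.4536,-.3592,.035],True),proj(c,[.4536,-.3592,.006],True))
x0,y0=270,90
g=cv2.cvtColor(im,cv2.COLOR_BGR2GRAY)
dark=(g<60).astype('u1'); dark[225:]=0
cn,_=cv2.findContours(dark,cv2.RETR_CCOMP,cv2.CHAIN_APPROX_NONE)
for k in cn:
    A=cv2.contourArea(k)
    if 200<A<6000: print(A,cv2.boundingRect(k),cv2.fitEllipse(k)); 
cv2.imwrite('pics/f2.png',cv2.resize(im[60:220,220:420],None,fx=3,fy=3,interpolation=cv2.INTER_CUBIC))
E
```

```text
time_s: 3.42
tool_pos: [0.4942, -0.3649, 0.2534]
tool_rot: [-179.7, -0.0, 173.4]
force: [-0.8, -0.6, -0.5]
grip_width: 0.06
grasp_force: 0.0
time_s: 3.75
tool_pos: [0.5008, -0.3552, 0.2525]
tool_rot: [179.9, 0.0, 174.2]
force: [0.0, -0.2, -0.4]
grip_width: 0.0601
grasp_force: 0.0
turn [ 0.0007  0.0003 -0.0002]
t 3.8 at [ 0.5006 -0.3556  0.2525] [179.9592   0.0168 174.1904] shift [ 0.0464 -0.0081  0.1025]
pred px (np.float64(312.7924951995921), np.float64(129.77006874668635)) (np.float64(313.3271541146023), np.float64(127.99457714314327))
1253.0 (482, 155, 80, 70) ((560.6322631835938, 250.0784912109375), (117.50733184814453, 207.5982666015625), 147.2205810546875)
808.5 (298, 114, 34, 33) ((314.7373962402344, 130.3016357421875), (31.84028434753418, 32.42548370361328), 85.01759338378906)
836.0 (623, 71, 17, 107) ((632.896240234375, 140.27972412109375), (12.98266887664795, 122.28685760498047), 3.593620777130127)
1409.0 (0, 41, 15, 155) ((5.8312835693359375, 118.75634002685547), (13.778033256530762, 168.03102111816406), 179.92877197265625)
2746.0 (79, 0, 69, 109) ((113.58204650878906, 57.577247619628906), (27.082277297973633, 149.71868896484375), 156.54090881347656)
237.5 (116, 66, 19, 23) ((124.70326232910156, 77.79094696044922), (15.385931015014648, 21.36712074279785), 159.92364501953125)
```

View pics/f2.png

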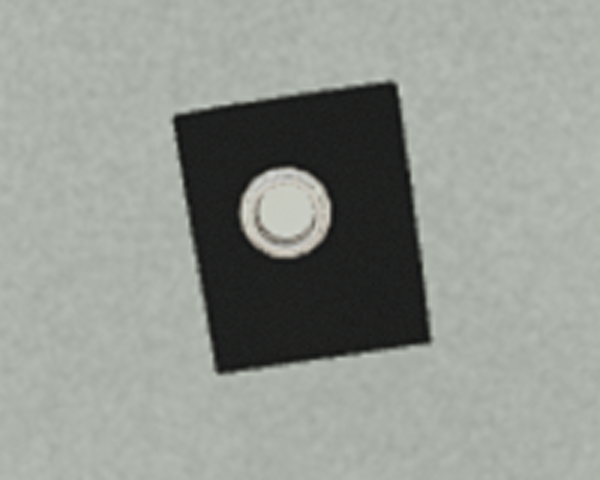

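Insert outline (flange) centred at wrist px (314.7,130.3), with the open collar up. I'll descend for a closer second view.

```bash
python3 -m jog '[[0.0116,-0.001,0.0256,0,0,0,0.06],[0.0116,-0.001,0.0256,0,0,0,0.06],[0.0116,-0.001,0.0256,0,0,0,0.06],[0.0116,-0.001,0.0256,0,0,0,0.06],[0,0,0,0,0,0,0.06],[0,0,0,0,0,0,0.06],[0,0,0,0,0,0,0.06],[0,0,0,0,0,0,0.06]]'
python3 - <<'E'
from h import *
import pickle
im,c=shot('wrist'); cv2.imwrite('pics/g.png',im); pickle.dump((im,c),open('g.pkl','wb'))
def ell(im,box,th):
    g=cv2.cvtColor(im,cv2.COLOR_BGR2GRAY); x0,y0,x1,y1=box
    m=(g[y0:y1,x0:x1]>th).astype('u1'); k=max(cv2.findContours(m,0,1)[0],key=cv2.contourArea)
    e=cv2.fitEllipse(cv2.convexHull(k)); return (e[0][0]+x0,e[0][1]+y0),e[1]
fm,cf=pickle.load(open('f.pkl','rb'))
a=ell(fm,(290,105,340,155),100); print(a)
g=cv2.cvtColor(im,cv2.COLOR_BGR2GRAY)
b=ell(im,(285,160,345,222),100); print(b)
print('2 wrist',tri([ray(cf,*a[0],True),ray(c,*b[0],True)]))
print('z.023',onz(cf,*a[0],.023,True),onz(c,*b[0],.023,True))
go([.4536,-.359,.15],174.2)
cv2.imwrite('pics/g2.png',cv2.resize(im[130:230,250:390],None,fx=5,fy=5,interpolation=cv2.INTER_CUBIC))
E
```

```text
time_s: 4.47
tool_pos: [0.4551, -0.3571, 0.1523]
tool_rot: [-179.9, 0.2, 174.1]
force: [0.2, 0.6, 0.6]
grip_width: 0.0601
grasp_force: 0.0
((314.71509552001953, 130.35835456848145), (29.834028244018555, 30.171310424804688))
((320.0102119445801, 184.9774990081787), (38.4688835144043, 38.67795181274414))
2 wrist (array([ 0.4556, -0.3573,  0.0225]), [np.float64(1.6509106133697958e-05), np.float64(1.6509106133777054e-05)])
z.023 [ 0.4555 -0.3573  0.023 ] [ 0.4554 -0.3572  0.023 ]
turn [-0.0015  0.0034 -0.0023]
t 4.5167 at [ 0.4549 -0.3571  0.1522] [-179.9159    0.1961  174.0687] shift [ 0.0011 -0.002   0.0022]
```

View pics/g2.png

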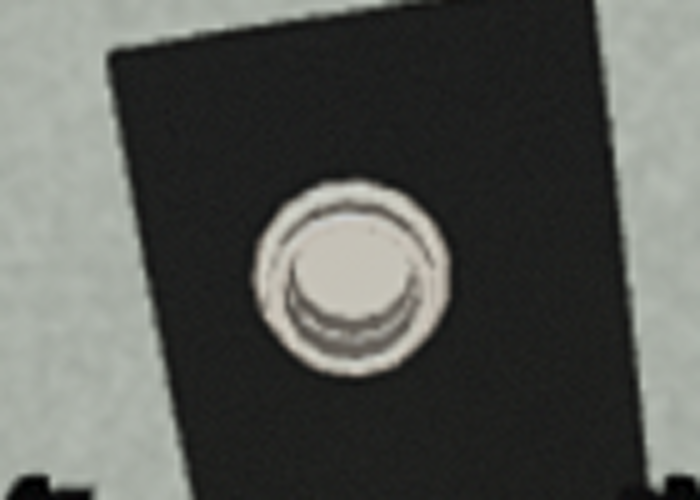

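Two wrist views put the flange at (0.4555,-0.3572,0.0225). The TCP is within 1 mm of that in plan, so I descend so the tips stop just above the flange, and close.

```bash
python3 -m jog '[[0,0,0.03,0,0,0,0.06],[0,0,0.03,0,0,0,0.06],[0,0,0.03,0,0,0,0.06],[0,0,0.025,0,0,0,0.06],[0,0,0.0115,0,0,0,0.06],[0,0,0,0,0,0,0.06],[0,0,0,0,0,0,0.06],[0,0,0,0,0,0,0.06]]'
```

```text
time_s: 5.18
tool_pos: [0.4544, -0.3578, 0.0257]
tool_rot: [-179.9, 0.2, 174.0]
force: [0.1, 0.4, 0.6]
grip_width: 0.0601
grasp_force: 0.0
```

```bash
python3 -m jog '[[0,0,0,0,0,0,0.02],[0,0,0,0,0,0,0.02],[0,0,0,0,0,0,0.02],[0,0,0,0,0,0,0.02],[0,0,0,0,0,0,0.02],[0,0,0,0,0,0,0.02],[0,0,0,0,0,0,0.02],[0,0,0,0,0,0,0.02]]' 10
python3 -m jog '[[0,0,-0.01,0,0,0,0.02],[0,0,-0.03,0,0,0,0.02],[0,0,-0.03,0,0,0,0.02],[0,0,-0.03,0,0,0,0.02],[0,0,-0.03,0,0,0,0.02],[0,0,-0.03,0,0,0,0.02],[0,0,-0.03,0,0,0,0.02],[0,0,-0.03,0,0,0,0.02],[0,0,0,0,0,0,0.02]]'
python3 - <<'E'
from h import *
go([.6566,.008,.25],174.2)
E
```

```text
time_s: 5.85
tool_pos: [0.453, -0.3568, 0.0239]
tool_rot: [-180.0, 0.0, 174.0]
force: [0.1, 0.4, 2.2]
grip_width: 0.032
grasp_force: 10.0
time_s: 6.6
tool_pos: [0.455, -0.3589, 0.2508]
tool_rot: [-179.8, 0.6, 174.0]
force: [1.1, -0.2, -0.0]
grip_width: 0.032
grasp_force: 10.0
turn [-0.0042  0.01   -0.004 ]
t 6.6 at [ 0.455  -0.3589  0.2508] [-179.7597    0.572   173.9706] shift [-0.1635  0.3854  0.0008]
```

Gripped at 32 mm (collar) and lifted. Now over to the target well.

```bash
python3 -m jog '[[-0.0097,0.034,0,0,0,0,0.02],[-0.0097,0.034,0,0,0,0,0.02],[-0.0097,0.034,0,0,0,0,0.02],[-0.0097,0.034,0,0,0,0,0.02],[-0.0097,0.034,0,0,0,0,0.02],[-0.0097,0.034,0,0,0,0,0.02],[-0.0097,0.034,0,0,0,0,0.02],[-0.0097,0.034,0,0,0,0,0.02],[-0.0097,0.034,0,0,0,0,0.02],[-0.0097,0.034,0,0,0,0,0.02],[-0.0097,0.034,0,0,0,0,0.02],[0,0,0.02,0,0,0,0.02]]'
python3 -m jog '[[0,0,0.03,0,0,0,0.02],[0,0,0.0,0,0,0,0.02],[0,0,0,0,0,0,0.02],[0,0,0,0,0,0,0.02],[0,0,0,0,0,0,0.02]]'
python3 - <<'E'
from h import *
import pickle
o=env.get_obs()
d={n:shot(n) for n in ('wrist','top','scene')}; pickle.dump((o,d),open('h.pkl','wb'))
go([.6,.002,.2],174.2)
for n in d: print(n,proj(d[n][1],o['tool_pos'],n=='wrist'),proj(d[n][1],[.6008,.002,.03],n=='wrist'))
w=d['wrist'][0]; cs=cv2.resize(d['scene'][0][120:220,300:400],None,fx=4,fy=4,interpolation=cv2.INTER_CUBIC)
out=np.zeros((580,800,3),'u1'); out[:400,:400]=cs
t=cv2.resize(d['top'][0][125:225,280:380],None,fx=4,fy=4,interpolation=cv2.INTER_CUBIC); out[:400,400:]=t
cv2.imwrite('pics/h.png',np.vstack([out[:330], cv2.resize(w[140:275,150:470],None,fx=2,fy=2)[:, :800] if 0 else np.pad(cv2.resize(w[140:275,150:470],None,fx=2,fy=2),((0,0),(0,160),(0,0)))]))
E
```

```text
time_s: 7.6
tool_pos: [0.6018, 0.0144, 0.2266]
tool_rot: [179.6, 0.4, 174.6]
force: [0.4, 1.9, -0.6]
grip_width: 0.032
grasp_force: 10.0
time_s: 8.02
tool_pos: [0.599, 0.0034, 0.1957]
tool_rot: [180.0, 0.2, 173.9]
force: [0.1, 0.3, -0.3]
grip_width: 0.0317
grasp_force: 10.0
turn [ 0.0006  0.0025 -0.0043]
t 8.1667 at [0.5988 0.0037 0.1953] [179.9627   0.1411 173.9528] shift [-0.0014 -0.0016 -0.0047]
wrist (np.float64(319.34398309429565), np.float64(242.58612086458695)) (np.float64(318.77565660013033), np.float64(177.79754176460634))
top (np.float64(313.22721003514454), np.float64(166.5545244594992)) (np.float64(314.4688735816818), np.float64(176.44747948527777))
scene (np.float64(343.04975208788005), np.float64(172.8998615979628)) (np.float64(340.7781234057587), np.float64(220.00606286746662))
```

View pics/h.png

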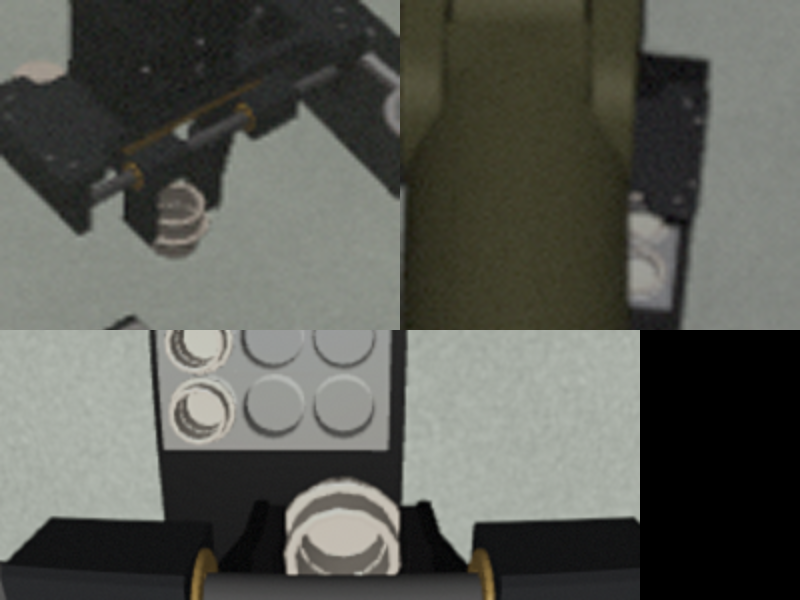

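The wrist camera sees both the held insert (upright, flange arc top at (321,215), sides 292.5/349.5) and the target well (322,177.5). I'll measure both and work out the relative move.

```bash
cat > m.py <<'E'
from h import *
def well(im,c,gx,gy,r):
    g=cv2.cvtColor(im,cv2.COLOR_BGR2GRAY); z=8; w=int(r*1.7); x0,y0=int(gx)-w,int(gy)-w
    u=cv2.resize(g[y0:y0+2*w,x0:x0+2*w],None,fx=z,fy=z,interpolation=cv2.INTER_CUBIC)
    C=cv2.HoughCircles(cv2.GaussianBlur(u,(0,0),5),cv2.HOUGH_GRADIENT_ALT,1.5,20,param1=60,param2=.5,minRadius=int(.8*r*z),maxRadius=int(1.2*r*z))
    out=[]
    for x,y,rr in ([] if C is None else C[0][:4]):
        p=((x+.5)/z+x0-.5,(y+.5)/z+y0-.5); out.append((np.array(p),rr/z,onz(c,*p,.03,True)))
    return out
def held(im,c,tz,row0,row1,c0=270,c1=372,th=95):
    g=cv2.cvtColor(im,cv2.COLOR_BGR2GRAY)[row0:row1,c0:c1]
    m=(g>th).astype('u1'); k=max(cv2.findContours(m,0,1)[0],key=cv2.contourArea)[:,0]+[c0,row0]
    return k
E
python3 - <<'E'
from m import *
import pickle
o,d=pickle.load(open('h.pkl','rb')); im,c=d['wrist']
for r in well(im,c,322,177.5,15): print(r)
em,ce=pickle.load(open('e.pkl','rb'))
for r in well(em,ce,313,125,12.5): print('e',r)
k=held(im,c,0,204,260)
print(k.min(0),k.max(0))
zf=o['tool_pos'][2]-.0035
L=k[k[:,0]==k[:,0].min()].mean(0);Rr=k[k[:,0]==k[:,0].max()].mean(0);T=k[k[:,1]==k[:,1].min()].mean(0)
for p in(L,Rr,T): print(p,onz(c,*p,zf,True))
print(o['tool_pos'],o['tool_rot'])
E
```

```text
[292 214] [349 259]
[292.  251.5] [ 0.6049 -0.0137  0.1922]
[349.     244.1304] [0.6036 0.0206 0.1922]
[323. 214.] [0.5829 0.0072 0.1922]
[0.599  0.0034 0.1957] [179.9661   0.1697 173.9259]
```

```bash
cat >> m.py <<'E'
def rect(im,c,x0,y0,x1,y1,z=.03,s=.00025,wrist=True):
    X,Y=np.meshgrid(np.arange(x0,x1,s),np.arange(y0,y1,s)); P=np.stack([X,Y,0*X+z],-1)
    f=200/np.tan(np.radians(c['fov_y'])/2); T=np.array(c['pose']); q=(P-T[:3,3])@T[:3,:3]
    x,y,w=q[...,0],-q[...,1],-q[...,2]; r=np.hypot(x,y)+1e-12
    k=(np.arctan2(r,w)/r if wrist else 1/w)*f
    return cv2.remap(im,(c['cx']+k*x).astype('f4'),(c['cy']+k*y).astype('f4'),cv2.INTER_CUBIC)
E
python3 - <<'E'
from m import *
import pickle
o,d=pickle.load(open('h.pkl','rb'))
V=[('e',)+pickle.load(open('e.pkl','rb'))+(True,),('h',)+d['wrist']+(True,),('top',)+pickle.load(open('a.pkl','rb'))['top']+(False,)]
tiles=[]
for n,im,c,w in V:
    x0,y0,x1,y1=.515,-.115,.645,.045
    r=rect(im,c,x0,y0,x1,y1,wrist=w); g=cv2.cvtColor(r,cv2.COLOR_BGR2GRAY); s=.00025
    m=cv2.morphologyEx(((g>75)&(g<255)).astype('u1'),cv2.MORPH_OPEN,np.ones((9,9)))
    # plate component containing the guessed plate centre
    nl,l=cv2.connectedComponents(m); lab=l[int((-.035-y0)/s),int((.5625-x0)/s)]
    k=max(cv2.findContours((l==lab).astype('u1'),0,1)[0],key=cv2.contourArea); R=cv2.minAreaRect(k)
    print(n,'plate c',R[0][0]*s+x0,R[0][1]*s+y0,np.array(R[1])*s*1000,R[2])
    b=cv2.GaussianBlur(g,(0,0),3)
    C=cv2.HoughCircles(b,cv2.HOUGH_GRADIENT,1,120,param1=25,param2=12,minRadius=60,maxRadius=72)
    if C is not None:
        for x,y,rr in C[0]:
            print('  ',x*s+x0,y*s+y0,rr*s*1000); cv2.circle(r,(int(x),int(y)),int(rr),(0,0,255),1)
    tiles.append(r[:,:]) 
cv2.imwrite('pics/i.png',cv2.resize(np.hstack(tiles),None,fx=.5,fy=.8) if 0 else cv2.resize(np.hstack(tiles),(780,320)))
E
```

```text
e plate c 0.5791928787231445 -0.031779266357421884 [129.0483  86.9038] 83.71749877929688
   0.56462497 0.009125002 15.225
   0.560375 -0.028375 15.175001
   0.555125 -0.071125 17.300001
   0.594625 -0.074375 16.725002
   0.602125 0.0048750043 17.575
   0.59837496 -0.033874996 16.875
h plate c 0.5789250984191895 -0.03179534912109375 [128.6095  86.8766] 83.84252166748047
   0.563375 0.008875005 17.125002
   0.556875 -0.072375 16.15
   0.595625 -0.074125 16.175
   0.598875 0.0048750043 15.900001
   0.596375 -0.033374995 17.85
   0.559125 -0.028624997 17.575
top plate c 0.5773555755615235 -0.032246757507324225 [127.9594  86.1954] 83.89390563964844
   0.580625 -0.090625 17.575
   0.611125 0.019375004 17.025002
   0.535625 0.03287501 17.300001
   0.562375 0.01662501 17.85
   0.637125 -0.034125 17.275
```

Both wrist views agree: plate centre (0.5788,-0.032), so the target well is at (0.602,0.0046) in the wrist camera's measure. The insert axis is about 2.7 mm ahead of the TCP. Descend to just above and check again.

```bash
python3 -m jog '[[0,0.001,0.03,0,0,0,0.02],[0,0,0.03,0,0,0,0.02],[0,0,0.03,0,0,0,0.02],[0,0,0.02,0,0,0,0.02],[0,0,0.01,0,0,0,0.02],[0,0,0,0,0,0,0.02],[0,0,0,0,0,0,0.02],[0,0,0,0,0,0,0.02],[0,0,0,0,0,0,0.02]]'
python3 - <<'E'
from m import *
import pickle
o=env.get_obs(); im,c=shot('wrist'); pickle.dump((o,im,c),open('j.pkl','wb'))
go([.5991,.0046,.036],174)
x0,y0,x1,y1=.515,-.115,.645,.045; s=.00025
r=rect(im,c,x0,y0,x1,y1); g=cv2.cvtColor(r,cv2.COLOR_BGR2GRAY)
C=cv2.HoughCircles(cv2.GaussianBlur(g,(0,0),3),cv2.HOUGH_GRADIENT,1,120,param1=25,param2=12,minRadius=60,maxRadius=72)
for x,y,rr in C[0]: print('  ',x*s+x0,y*s+y0,rr*s*1000)
a=cv2.resize(im[120:270,210:430],(770,525),interpolation=cv2.INTER_CUBIC); cv2.imwrite('pics/j.png',a)
k=held(im,c,0,195,262); print(k.min(0),k.max(0))
zf=o['tool_pos'][2]-.0035; T=k[k[:,1]==k[:,1].min()].mean(0); print('T',T,onz(c,*T,zf,True)+[.019,0,0])
E
```

```text
time_s: 8.92
tool_pos: [0.5997, 0.0052, 0.0758]
tool_rot: [180.0, 0.2, 174.0]
force: [0.5, -0.2, -0.6]
grip_width: 0.0316
grasp_force: 10.0
turn [ 0.0008  0.0032 -0.0001]
t 8.9667 at [0.5995 0.0052 0.0755] [179.9545   0.1806 173.994 ] shift [ 0.0003 -0.0006  0.0395]
   0.562875 0.008875005 17.0
   0.557875 -0.074625 16.75
   0.557125 -0.026625 15.4
   0.597875 -0.034125 16.4
   0.621125 0.005125001 17.025002
   0.594125 -0.071375 15.650001
[270 195] [354 261]
T [312. 195.] [0.5907 0.004  0.0723]
```

View pics/j.png

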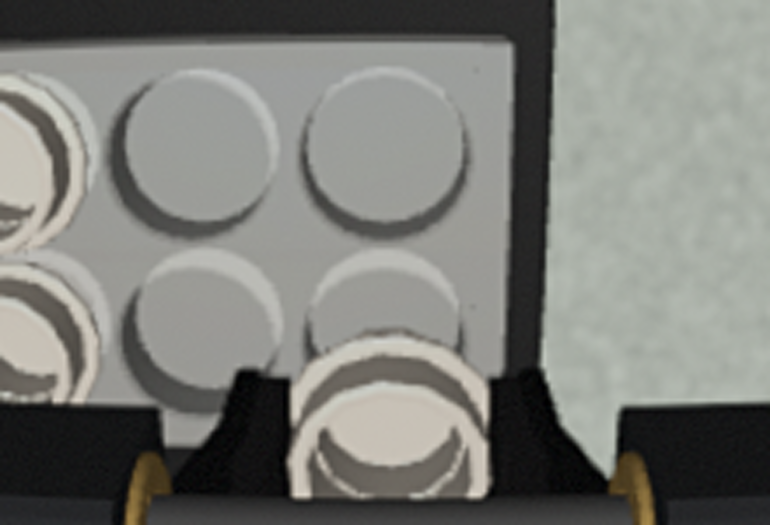

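The close wrist view shows the held flange arc top at px (321.4,215.7). The target well beyond it has its mouth arc top at (320,190.9) and sides at 297/343. That was my eleventh picture, one over the allowance of 10. I'll view no more and work from numbers alone.

Run:
```python
from m import *
import pickle
o,im,c=pickle.load(open('j.pkl','rb')); tz=o['tool_pos'][2]; print(o['tool_pos'])
u=np.array([np.cos(np.radians(174)),np.sin(np.radians(174)),0])  # tool x (towards robot)
print('flange c',onz(c,321.4,215.7,tz-.0035,True)-.019*u)
print('flange L/R mid',(onz(c,293.2,235,tz-.002,True)+onz(c,350,235,tz-.002,True))/2)
print('well c by arc',onz(c,320,190.9,.03,True)-.0165*u)
w=(onz(c,297.2,212,.03,True)+onz(c,343.2,212,.03,True))/2; print('well L/R mid',w)
print('row1 well',(onz(c,210+303/3.5,120+145/3.5,.03,True)+onz(c,210+470/3.5,120+145/3.5,.03,True))/2, onz(c,210+387/3.5,120+67/3.5,.03,True)-.0165*u)
```

```text
[0.5997 0.0052 0.0758]
flange c [0.6035 0.0059 0.0723]
flange L/R mid [0.596  0.0068 0.0738]
well c by arc [0.5984 0.0056 0.03  ]
well L/R mid [0.5976 0.0058 0.03  ]
row1 well [0.5612 0.0098 0.03  ] [0.5625 0.0098 0.03  ]
```

Comparing arcs: well ≈ (0.603,0.0056), insert axis ≈ (0.6037,0.006), which agrees within the 2 mm clearance. Lower gently and watch the force.

```bash
python3 -m jog '[[0,-0.0005,0.01,0,0,0,0.02],[0,0,0.01,0,0,0,0.02],[0,0,0.005,0,0,0,0.02],[0,0,0.004,0,0,0,0.02],[0,0,0,0,0,0,0.02],[0,0,0,0,0,0,0.02],[0,0,0,0,0,0,0.02]]'
python3 -m jog '[[0,0,0.002,0,0,0,0.02],[0,0,0.002,0,0,0,0.02],[0,0,0.001,0,0,0,0.02],[0,0,0,0,0,0,0.02],[0,0,0,0,0,0,0.02]]'
```

```text
time_s: 9.55
tool_pos: [0.5985, 0.0045, 0.0446]
tool_rot: [-180.0, 0.1, 174.0]
force: [2.6, 0.4, 0.8]
grip_width: 0.032
grasp_force: 10.2
time_s: 9.97
tool_pos: [0.5984, 0.0044, 0.0397]
tool_rot: [-180.0, 0.0, 174.0]
force: [2.8, -1.2, 1.2]
grip_width: 0.0321
grasp_force: 10.1
```

The foot is inside the well (no vertical load) and brushing the near wall. I'll ease it away from the wall and lower the rest.

```bash
python3 -m jog '[[-0.001,0.0003,0.001,0,0,0,0.02],[0,0,0.001,0,0,0,0.02],[0,0,0.001,0,0,0,0.02],[0,0,0,0,0,0,0.02],[0,0,0,0,0,0,0.02]]'
python3 -m jog '[[0,0,0.001,0,0,0,0.02],[0,0,0.001,0,0,0,0.02],[0,0,0,0,0,0,0.02],[0,0,0,0,0,0,0.02]]'
```

```text
time_s: 10.38
tool_pos: [0.5988, 0.0047, 0.0364]
tool_rot: [-180.0, -0.0, 174.0]
force: [2.2, -0.5, -0.3]
grip_width: 0.0318
grasp_force: 10.2
time_s: 10.72
tool_pos: [0.5988, 0.0048, 0.0344]
tool_rot: [-180.0, -0.0, 174.0]
force: [0.8, -1.0, 0.3]
grip_width: 0.0316
grasp_force: 10.1
```

```bash
python3 -m jog '[[0,0,0.0007,0,0,0,0.02],[0,0,0.0007,0,0,0,0.02],[0,0,0,0,0,0,0.02],[0,0,0,0,0,0,0.02]]'
```

```text
time_s: 11.05
tool_pos: [0.5986, 0.0049, 0.0336]
tool_rot: [180.0, -0.1, 174.0]
force: [-1.7, -0.8, 4.9]
grip_width: 0.0317
grasp_force: 10.0
```

The flange has landed (4.9 N up). Release and rise.

```bash
python3 -m jog '[[0,0,0,0,0,0,0.05],[0,0,0,0,0,0,0.05],[0,0,0,0,0,0,0.05],[0,0,0,0,0,0,0.05],[0,0,0,0,0,0,0.05],[0,0,0,0,0,0,0.05],[0,0,0,0,0,0,0.05]]'
python3 -m jog '[[0,0,-0.01,0,0,0,0.05],[0,0,-0.03,0,0,0,0.05],[0,0,-0.04,0,0,0,0.05],[0,0,-0.04,0,0,0,0.05],[0,0,-0.04,0,0,0,0.05],[0,0,0,0,0,0,0.05],[0,0,0,0,0,0,0.05],[0,0,0,0,0,0,0.05],[0,0,0,0,0,0,0.05]]'
python3 - <<'E'
from m import *
import pickle
o=env.get_obs(); im,c=shot('wrist'); pickle.dump((o,im,c),open('k.pkl','wb')); print(o['tool_pos'])
for z in (.0315,.045):
  x0,y0,x1,y1=.515,-.115,.645,.045; s=.00025
  r=rect(im,c,x0,y0,x1,y1,z=z); g=cv2.cvtColor(r,cv2.COLOR_BGR2GRAY)
  # bright white things
  m=(g>170).astype('u1'); 
  for th in (165,180):
    m=cv2.morphologyEx((g>th).astype('u1'),cv2.MORPH_CLOSE,np.ones((7,7)))
    for k in cv2.findContours(m,0,1)[0]:
      if cv2.contourArea(k)>3000:
        e=cv2.fitEllipse(cv2.convexHull(k)); print(z,th,e[0][0]*s+x0,e[0][1]*s+y0,np.array(e[1])*s*1000)
print(np.percentile(cv2.cvtColor(im,cv2.COLOR_BGR2GRAY)[150:210,270:360],[5,25,50,75,95,99]))
E
```

```text
time_s: 11.63
tool_pos: [0.5989, 0.0048, 0.033]
tool_rot: [-180.0, -0.0, 174.0]
force: [0.8, 0.1, -1.4]
grip_width: 0.0498
grasp_force: 0.0
time_s: 12.38
tool_pos: [0.5981, 0.0048, 0.1919]
tool_rot: [-180.0, -0.1, 174.0]
force: [-0.9, 0.3, 0.1]
grip_width: 0.0494
grasp_force: 0.0
[0.5981 0.0048 0.1919]
0.0315 165 0.6199727935791016 0.04212397766113281 [ 10.3738 189.6364]
0.0315 165 0.6020584793090821 0.005376968383789066 [38.1203 38.8478]
0.0315 165 0.5237680816650391 0.045358963012695305 [0.8961 1.0704]
0.0315 165 0.5753070335388184 -0.07101282119750976 [49.0428 80.1303]
0.0315 165 0.9361021118164063 -0.12695631885528566 [ 18.0709 536.6038]
0.0315 180 0.6020060577392579 0.005407142639160159 [36.7249 37.5358]
0.0315 180 0.555518913269043 -0.06877207946777344 [36.1659 39.3914]
0.0315 180 0.5942535171508789 -0.07275472259521484 [36.0843 41.955 ]
0.0315 180 0.6028411102294922 -0.10942440032958985 [14.4012 49.8839]
0.045 165 0.5332495193481446 0.05309356689453125 [ 15.747  319.9512]
0.045 165 0.5986802062988281 0.005741989135742184 [36.4102 37.2928]Traceback (most recent call last):
  File "<stdin>", line 13, in <module>
cv2.error: OpenCV(4.12.0) /io/opencv/modules/imgproc/src/shapedescr.cpp:361: error: (-201:Incorrect size of input array) There should be at least 5 points to fit the ellipse in function 'fitEllipseNoDirect'
```

The insert sits flat: flange at z 31.5 mm measures (0.6020,0.0054), 38 mm across, and the well derived from its seated neighbour is within 1 mm. Next is one side view of the pointer for its height, on the way to the loupe.

```bash
python3 -m jog '[[0,0,-0.035,0,0,0,0.05],[0,0,-0.025,0,0,0,0.05],[-0.0125,0.0303,0,0,0,0,0.05],[-0.0125,0.0303,0,0,0,0,0.05],[-0.0125,0.0303,0,0,0,0,0.05],[-0.0125,0.0303,0,0,0,0,0.05],[0,0,0,0,0,0,0.05],[0,0,0,0,0,0,0.05],[0,0,0,0,0,0,0.05],[0,0,0,0,0,0,0.05]]'
python3 - <<'E'
from m import *
import pickle
o=env.get_obs(); im,c=shot('wrist'); pickle.dump((o,im,c),open('l.pkl','wb')); print(o['tool_pos'])
cv2.imwrite('pics/l.png',im)
g=cv2.cvtColor(im,cv2.COLOR_BGR2GRAY)
tp=np.array(proj(c,[.6525,-.0015,.115],True)); print('pred',tp, 'axis end',proj(c,[.652+.06,-.0015-.006,.115],True))
x,y=tp.astype(int)
for r in range(y-10,y+14): print(r,g[r,x-14:x+18].tolist())
go([.435,.339,.25],174)
E
```

```text
time_s: 13.27
tool_pos: [0.6611, 0.118, 0.2526]
tool_rot: [-179.9, -0.1, 173.9]
force: [-0.3, -0.5, 0.1]
grip_width: 0.05
grasp_force: 0.0
[0.6611 0.118  0.2526]
pred [206.2941 187.3734] axis end (np.float64(212.7714393333545), np.float64(239.34015789488615))
177 [35, 33, 36, 35, 36, 37, 35, 35, 37, 36, 37, 34, 35, 36, 37, 35, 38, 36, 35, 36, 36, 38, 35, 37, 37, 36, 37, 35, 35, 34, 37, 37]
178 [36, 35, 38, 36, 34, 35, 35, 35, 35, 34, 36, 37, 33, 36, 36, 35, 38, 36, 37, 35, 36, 36, 37, 36, 35, 36, 36, 34, 36, 37, 35, 37]
179 [35, 35, 35, 36, 35, 35, 35, 34, 37, 36, 36, 34, 34, 36, 32, 35, 36, 37, 35, 35, 34, 36, 36, 36, 35, 33, 35, 36, 38, 35, 35, 35]
180 [34, 37, 35, 35, 37, 35, 37, 36, 35, 33, 34, 35, 34, 36, 37, 36, 36, 37, 38, 36, 35, 34, 35, 36, 35, 36, 34, 37, 34, 38, 34, 35]
181 [34, 34, 35, 35, 35, 35, 36, 36, 35, 35, 36, 35, 37, 36, 36, 34, 35, 33, 34, 36, 38, 33, 36, 33, 33, 36, 36, 36, 35, 35, 37, 35]
182 [34, 36, 34, 35, 35, 34, 33, 34, 35, 36, 37, 35, 33, 35, 35, 34, 35, 35, 34, 36, 37, 36, 36, 34, 34, 36, 35, 35, 34, 37, 34, 36]
183 [32, 33, 36, 35, 34, 34, 34, 34, 35, 3
[... 1890 characters left out ...]
 33]
197 [30, 33, 33, 33, 32, 32, 30, 29, 31, 81, 154, 154, 151, 150, 149, 149, 152, 154, 121, 65, 35, 29, 31, 32, 33, 31, 33, 32, 35, 32, 33, 30]
198 [33, 31, 31, 32, 32, 30, 30, 29, 26, 77, 154, 153, 152, 150, 149, 149, 152, 154, 123, 71, 38, 30, 30, 30, 31, 32, 31, 31, 32, 32, 31, 34]
199 [32, 30, 30, 31, 32, 30, 29, 28, 29, 77, 155, 153, 151, 150, 149, 149, 151, 153, 127, 78, 39, 28, 31, 32, 32, 30, 33, 33, 32, 31, 32, 34]
200 [32, 30, 30, 31, 28, 33, 29, 28, 27, 71, 147, 153, 151, 151, 149, 149, 152, 154, 132, 86, 42, 27, 32, 32, 32, 31, 31, 33, 33, 32, 33, 30]
turn [-0.001  -0.0004 -0.0027]
t 13.3167 at [0.6612 0.118  0.2531] [-179.9454   -0.0238  173.8441] shift [0.2481 0.1961 0.0031]
```

```bash
python3 - <<'E'
from m import *
import pickle
ce=pickle.load(open('e.pkl','rb'))[1]; cl=pickle.load(open('l.pkl','rb'))[2]; cs=pickle.load(open('a.pkl','rb'))['scene'][1]; ct=pickle.load(open('a.pkl','rb'))['top'][1]
e=(310.5,180.7); l=(205.2,188.5)
print('wr-wr',tri([ray(ce,*e,True),ray(cl,*l,True)]))
print('l-scene',tri([ray(cl,*l,True),ray(cs,356.9,211.8)]))
print('all',tri([ray(ce,*e,True),ray(cl,*l,True),ray(cs,356.9,211.8),ray(ct,316.4,153)]))
E
python3 -m jog '[[0.027,0.0215,0,0,0,0,0.05],[0.027,0.0215,0,0,0,0,0.05],[0.027,0.0215,0,0,0,0,0.05],[0.027,0.0215,0,0,0,0,0.05],[0.027,0.0215,0,0,0,0,0.05],[0.027,0.0215,0,0,0,0,0.05],[0.027,0.0215,0,0,0,0,0.05],[0.027,0.0215,0,0,0,0,0.05],[0.027,0.0215,0,0,0,0,0.05],[0,0,0.03,0,0,0,0.05],[0,0,0.03,0,0,0,0.05],[0,0,0,0,0,0,0.05]]'
python3 -m jog '[[0,0,0,0,0,0,0.05],[0,0,0,0,0,0,0.05],[0,0,0,0,0,0,0.05]]'
python3 - <<'E'
from m import *
import pickle
o=env.get_obs(); im,c=shot('wrist'); pickle.dump((o,im,c),open('n.pkl','wb')); print(o['tool_pos'],o['tool_rot'])
print('pred lens,grip,tail',proj(c,[.53,.329,.014],True),proj(c,[.4355,.340,.032],True),proj(c,[.362,.349,.028],True))
# rectified view on z=.030 : bright loupe on black mat, per-x-slice centre & width
x0,y0,s=.345,.29,.0005
g=cv2.cvtColor(rect(im,c,x0,y0,.47,.40,z=.030,s=s),cv2.COLOR_BGR2GRAY)
for i in range(0,250,10):
    col=cv2.GaussianBlur(g,(5,5),0)[:,i]; k=np.where(col>60)[0]; k=k[(k*s+y0>.315)&(k*s+y0<.372)]
    print(round(x0+i*s,3),(round(y0+k.min()*s,4),round(y0+k.max()*s,4),len(k)*s*1000,int(col[k].mean())) if len(k) else None)
E
```

```text
wr-wr (array([ 0.652 , -0.0005,  0.1207]), [np.float64(0.00025467675515877477), np.float64(0.00025467675515838646)])
l-scene (array([ 0.6534, -0.0022,  0.1165]), [np.float64(0.0002468272142323747), np.float64(0.0002468272142321652)])
all (array([ 0.6525, -0.0021,  0.1156]), [np.float64(0.0014324914191502734), np.float64(0.001054014433737838), np.float64(0.0009063328071547114), np.float64(0.0025689435993132967)])
time_s: 14.32
tool_pos: [0.4371, 0.3349, 0.1881]
tool_rot: [-179.6, -0.3, 174.0]
force: [-1.0, -1.5, 0.1]
grip_width: 0.0499
grasp_force: 0.0
time_s: 14.57
tool_pos: [0.4416, 0.338, 0.1956]
tool_rot: [179.9, 0.1, 173.9]
force: [-0.1, 0.1, -0.5]
grip_width: 0.0501
grasp_force: 0.0
[0.4416 0.338  0.1956] [179.8519   0.1447 173.8942]
pred lens,grip,tail (np.float64(320.06288339797527), np.float64(243.81538057603876)) (np.float64(320.8516852856304), np.float64(170.87861947015492)) (np.float64(321.94006287870616), np.float64(101.51782384364454))
0.345 (np.float64(0.3155), np.float64(0.3715), 56.5, 174)
0.35 (np.float64(0.3155), np.float64(0.3715), 56.5, 173)
0.355 (np.float64(0.32
[... 675 characters left out ...]
04, 142)
0.41 (np.float64(0.336), np.float64(0.352), 16.5, 106)
0.415 (np.float64(0.3355), np.float64(0.3495), 14.5, 120)
0.42 (np.float64(0.335), np.float64(0.349), 14.5, 118)
0.425 (np.float64(0.3345), np.float64(0.3485), 14.5, 117)
0.43 (np.float64(0.334), np.float64(0.3475), 14.0, 117)
0.435 (np.float64(0.3335), np.float64(0.347), 14.0, 116)
0.44 (np.float64(0.3325), np.float64(0.3465), 14.5, 113)
0.445 (np.float64(0.332), np.float64(0.346), 14.5, 112)
0.45 (np.float64(0.3315), np.float64(0.3455), 14.5, 112)
0.455 (np.float64(0.331), np.float64(0.345), 14.5, 112)
0.46 (np.float64(0.3315), np.float64(0.344), 13.000000000000002, 106)
0.465 (np.float64(0.332), np.float64(0.3415), 10.0, 144)
```

Rectifying the wrist view at z≈30 mm gives widths of 18 mm (tail) and 14 mm (grip), as specified, which confirms the height. Grip middle is (0.4357,0.3403), axis −6.5°. Pointer top ≈ 0.1156, so mid-thickness is about 0.114–0.116. Now I descend on the grip.

```bash
python3 -m jog '[[0.0078,0.0015,0.02,0,0,0.006,0.05],[0,0,0.035,0,0,0,0.05],[0,0,0.035,0,0,0,0.05],[0,0,0.035,0,0,0,0.05],[0,0,0.03,0,0,0,0.05],[0,0,0.02,0,0,0,0.05],[0,0,0,0,0,0,0.05],[0,0,0,0,0,0,0.05],[0,0,0,0,0,0,0.05]]'
```

```text
time_s: 15.37
tool_pos: [0.4341, 0.3414, 0.0205]
tool_rot: [179.8, 0.1, 173.6]
force: [-0.1, 0.8, -0.2]
grip_width: 0.05
grasp_force: 0.0
```

```bash
python3 -m jog '[[0,-0.0005,0.006,0,0,0,0.05],[0,0,0.0045,0,0,0,0.05],[0,0,0,0,0,0,0.05],[0,0,0,0,0,0,0.0],[0,0,0,0,0,0,0.0],[0,0,0,0,0,0,0.0],[0,0,0,0,0,0,0.0],[0,0,0,0,0,0,0.0],[0,0,0,0,0,0,0.0],[0,0,0,0,0,0,0.0],[0,0,0,0,0,0,0.0],[0,0,0,0,0,0,0.0]]' 30
python3 -m jog '[[0,0,-0.002,0,0,0,0.0],[0,0,-0.01,0,0,0,0.0],[0,0,-0.02,0,0,0,0.0],[0,0,-0.03,0,0,0,0.0],[0,0,-0.03,0,0,0,0.0],[0,0,-0.03,0,0,0,0.0],[0,0,-0.03,0,0,0,0.0],[0,0,0,0,0,0,0.0],[0,0,0,0,0,0,0.0],[0,0,0,0,0,0,0.0]]'
```

```text
time_s: 16.37
tool_pos: [0.4325, 0.3398, 0.0079]
tool_rot: [180.0, 0.0, 173.6]
force: [0.7, -0.4, 0.9]
grip_width: 0.0138
grasp_force: 30.0
time_s: 17.2
tool_pos: [0.4321, 0.3395, 0.1597]
tool_rot: [-180.0, -0.0, 173.7]
force: [-0.4, 0.6, -0.6]
grip_width: 0.0139
grasp_force: 30.0
```

Grip holds at 13.8 mm with 30 N. Carry the loupe over, staying above pointer height.

```bash
python3 -m jog '[[0,0,-0.015,0,0,0,0],[-0.0098,-0.0285,0,0,0,0,0],[-0.0098,-0.0285,0,0,0,0,0],[-0.0098,-0.0285,0,0,0,0,0],[-0.0098,-0.0285,0,0,0,0,0],[-0.0098,-0.0285,0,0,0,0,0],[-0.0098,-0.0285,0,0,0,0,0],[-0.0098,-0.0285,0,0,0,0,0],[-0.0098,-0.0285,0,0,0,0,0],[-0.0098,-0.0285,0,0,0,0,0],[-0.0098,-0.0285,0,0,0,0,0],[-0.0098,-0.0285,0,0,0,0,0]]'
python3 -m jog '[[0,0,0,0,0,0,0],[0,0,0,0,0,0,0],[0,0,0,0,0,0,0],[0,0,0,0,0,0,0],[0,0,0,0,0,0,0]]'
python3 - <<'E'
from m import *
import pickle
o=env.get_obs(); d={n:shot(n) for n in ('scene','top','wrist')}; pickle.dump((o,d),open('q.pkl','wb'))
go([.5045,.016,.113],173.7)
L=o['tool_pos']+[.097,-.011,.002]
for n in d: print(n,proj(d[n][1],L,n=='wrist'))
E
```

```text
time_s: 18.2
tool_pos: [0.5037, 0.0147, 0.1731]
tool_rot: [-179.9, -0.2, 173.7]
force: [0.4, 0.7, -1.0]
grip_width: 0.014
grasp_force: 30.0
time_s: 18.62
tool_pos: [0.5044, 0.0178, 0.1742]
tool_rot: [180.0, -0.1, 173.8]
force: [0.0, 0.4, -1.1]
grip_width: 0.0137
grasp_force: 30.0
turn [ 0.0001 -0.0002  0.0008]
t 18.7667 at [0.5047 0.0172 0.1747] [179.9958  -0.0105 173.7433] shift [ 0.0001 -0.0012  0.0617]
scene (np.float64(344.6171039695035), np.float64(178.80755901784823))
top (np.float64(311.9996966854028), np.float64(167.00171854437974))
wrist (np.float64(319.5607396839132), np.float64(361.18781313251384))
```

```bash
python3 -m jog '[[0,-0.001,0.015,0,0,0,0],[0,0,0.02,0,0,0,0],[0,0,0.015,0,0,0,0],[0,0,0.0115,0,0,0,0],[0,0,0,0,0,0,0],[0,0,0,0,0,0,0],[0,0,0,0,0,0,0],[0,0,0,0,0,0,0]]'
python3 - <<'E'
from m import *
import pickle
o=env.get_obs(); d={n:shot(n) for n in ('scene','top','wrist')}; pickle.dump((o,d),open('r.pkl','wb')); print(o['tool_pos'],o['tool_rot'])
A=pickle.load(open('a.pkl','rb'))
s=.0005
for n in ('scene','top'):
  im,c=d[n]; x0,y0,x1,y1=.55,-.05,.66,.06
  for z in (.119,):
    r=rect(im,c,x0,y0,x1,y1,z=z,s=s,wrist=False); g=cv2.GaussianBlur(cv2.cvtColor(r,cv2.COLOR_BGR2GRAY),(0,0),2)
    C=cv2.HoughCircles(g,cv2.HOUGH_GRADIENT,1.5,10,param1=40,param2=10,minRadius=58,maxRadius=72)
    for x,y,rr in (C[0][:4] if C is not None else []): print(n,z,x*s+x0,y*s+y0,rr*s*1000,'px',proj(c,[x*s+x0,y*s+y0,z]))
  # change against start in a box round the lens
  df=cv2.absdiff(im,A[n][0]).max(2); x,y=map(int,proj(c,o['tool_pos']+[.097,-.011,.002])); print(n,(x,y))
  for rr in range(y-16,y+18,2): print(rr,cv2.cvtColor(im,cv2.COLOR_BGR2GRAY)[rr,x-20:x+21:2].tolist())
E
```

```text
time_s: 19.43
tool_pos: [0.5057, 0.0154, 0.1144]
tool_rot: [180.0, 0.1, 173.7]
force: [0.8, -0.6, -0.7]
grip_width: 0.014
grasp_force: 30.0
[0.5057 0.0154 0.1144] [179.9623   0.1181 173.6579]
scene 0.119 0.60062504 0.0021250024 32.975 px (np.float64(341.9683324969689), np.float64(196.42059183767276))
scene 0.119 0.605875 0.0021250024 32.150005 px (np.float64(343.5527853125016), np.float64(197.748689752424))
scene 0.119 0.558625 -0.035375 35.525 px (np.float64(317.41090866569675), np.float64(194.2491321475957))
scene 0.119 0.60812503 -0.003124997 29.675001 px (np.float64(342.5485178285005), np.float64(199.50902889909426))
scene (343, 197)
181 [114, 80, 125, 128, 139, 142, 141, 138, 142, 142, 139, 141, 142, 141, 141, 141, 140, 137, 138, 139, 139]
183 [139, 131, 81, 129, 131, 136, 138, 141, 142, 141, 136, 139, 141, 142, 142, 140, 138, 139, 142, 136, 138]
185 [135, 134, 128, 84, 128, 128, 133, 141, 139, 138, 136, 135, 140, 136, 138, 136, 138, 138, 141, 138, 139]
187 [140, 139, 139, 132, 81, 127, 131, 119, 131, 131, 132, 128, 128, 126, 135, 138, 137, 140, 139, 140, 138]
189 [136, 137, 136
[... 2713 characters left out ...]
, 45, 45, 47, 48, 45, 46, 47, 52, 65, 51, 48, 53, 53, 46, 51, 111, 111]
174 [47, 49, 49, 48, 48, 53, 52, 50, 49, 50, 53, 53, 64, 55, 55, 57, 54, 51, 43, 83, 111]
176 [56, 52, 51, 55, 53, 54, 55, 54, 56, 56, 55, 54, 50, 55, 54, 59, 54, 53, 50, 98, 96]
178 [58, 58, 54, 57, 56, 58, 61, 57, 55, 56, 56, 57, 49, 51, 57, 59, 54, 54, 45, 88, 104]
180 [59, 58, 60, 55, 61, 56, 58, 58, 59, 59, 60, 60, 53, 53, 58, 55, 59, 59, 48, 86, 112]
182 [57, 60, 57, 59, 59, 60, 61, 59, 62, 64, 61, 62, 54, 53, 55, 59, 57, 52, 47, 82, 114]
184 [61, 61, 66, 64, 62, 64, 66, 63, 66, 61, 63, 64, 60, 52, 59, 53, 59, 56, 47, 78, 114]
186 [67, 65, 66, 62, 67, 70, 68, 69, 69, 67, 68, 67, 63, 46, 55, 57, 54, 56, 47, 81, 114]
```

Run:
```python
from m import *
import pickle
o,d=pickle.load(open('r.pkl','rb')); cs=d['scene'][1]; ct=d['top'][1]
u=np.array([.9938,-.1103,0])
for z in (.108,.112,.116,.120,.124):
    print(z,'top',onz(ct,313,158.4,z)-.033*u,'scene',onz(cs,342.7,198,z))
# wrist: well/insert visible? lens ring edges in fisheye hidden by the gripper; tip & scene check of pointer now
g=cv2.cvtColor(d['scene'][0],cv2.COLOR_BGR2GRAY)
a=cv2.cvtColor(pickle.load(open('a.pkl','rb'))['scene'][0],cv2.COLOR_BGR2GRAY)
print('pointer region change',np.abs(g[205:265,356:392].astype(int)-a[205:265,356:392]).mean())
go([.5057,.0154,.113],173.7); print(env.get_obs()['force'],env.get_obs()['grasp_force'])
```

```text
0.108 top [0.6044 0.0091 0.108 ] scene [0.5988 0.0067 0.108 ]
0.112 top [0.6036 0.009  0.112 ] scene [0.6011 0.0043 0.112 ]
0.116 top [0.6028 0.0089 0.116 ] scene [0.6034 0.0019 0.116 ]
0.12 top [0.602  0.0089 0.12  ] scene [ 0.6057 -0.0004  0.12  ]
0.124 top [0.6012 0.0088 0.124 ] scene [ 0.608  -0.0028  0.124 ]
pointer region change 6.6305555555555555
turn [ 0.0006  0.0014 -0.0008]
t 19.5833 at [0.5054 0.0154 0.1141] [179.9674   0.0819 173.656 ] shift [-0.0003  0.      0.0011]
[ 0.1278 -0.3939 -1.3044] 29.999855482019484
```

Lens at about (0.603, 0.005, 0.115–0.116) against well (0.602, 0.005) and pointer 0.114–0.118. It is level, free and at rest. Settle briefly and hand in.

```bash
python3 -m jog '[[0,0,0,0,0,0,0],[0,0,0,0,0,0,0],[0,0,0,0,0,0,0],[0,0,0,0,0,0,0],[0,0,0,0,0,0,0],[0,0,0,0,0,0,0],[0,0,0,0,0,0,0],[0,0,0,0,0,0,0]]'
python3 -c "
from cell import env
print(env.sign_off())"
```

```text
time_s: 20.25
tool_pos: [0.5048, 0.0153, 0.1133]
tool_rot: [180.0, 0.0, 173.7]
force: [-0.3, -0.7, -0.0]
grip_width: 0.014
grasp_force: 30.0
the job is handed in; nothing more can be done
None
```

The job is handed in at 20.3 s (no verdict returned): by my measurements the insert sits flat in the well within about 1 mm, and the lens is held level over it at about 0.115 m, against a pointer height I put at 0.114–0.119 m; I viewed 11 pictures, one over the limit of 10.

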